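# Return the red-stoppered gin bottle gently to the returns crate

### The arm

A 6-joint arm with a two-finger parallel gripper is mounted at the origin on the work surface. World frame = base frame: x ahead of the robot, y to its left, z up, the work surface at z = 0. Lengths are in mm, angles in rad, forces in N, time in s.
With the tool pointing down it reaches from about 300 to 750 mm from the base axis. Payload 8.5 kg.
Tool frame: the origin (TCP) lies at the very end of the fingers, on their centre line; the grasp point (between the pads) lies 19 mm behind it; z points along the fingers, y is the line along which they close (so a half turn about z gives the same grasp; the last joint's range is limited). The gripper opens to 88 mm and grips with 3 to 60 N. Pads are 18 mm wide; open, the fingers measure 123 mm over their backs; the gripper's body (75 mm by 187 mm) begins 45 mm behind the grasp point.
Start: joints at [-1.43, 0.381, 1.297, -0, 1.464, -0.215], TCP at [191.581, -515.536, 238.748] pointing down, gripper open.
Joint ranges: [-3.11, 3.11], [-0.89, 2.33], [0.22, 2.48], [-1.42, 4.56], [0.17, 2.85], [-2.88, 2.88]. Speed limits (rad/s): [2.39, 2.39, 3.14, 3.14, 3.14, 3.14].

### API

Orientations are given as a 3x3 rotation matrix whose columns are the frame's x, y, z axes.
In Python, from station import ctrl gives the robot as it stands. The module is installed in compiled form; this text tells all that it offers.
- The arm moves only by the tool step_arm, never from a script. Its argument "increments" is text: rows parted by semicolons, each of 5 numbers parted by spaces: the shift along the tool's x, y, z in m, then the turn about the tool's z in rad, then the closure in counts, from 0 (fully open) to 255 (shut). In form: dx dy dz twist jaw; .... A call has 1 to 12 rows; each row is the pose to reach, as a shift and turn from the pose commanded when the call began, along the tool's axes at that moment; what a row does not reach only later rows make up. A row lasts 1/8 s, in which the tool goes at most 62.5 mm and 10.7 degrees, less where a joint would pass 70% of its speed; a pose out of reach is approached as far as the arm can. A call with a gripper value outside its range is refused whole. The fingers move at their own pace and stop on an object; "force" is the grip in N (left out, the last holds). Time passes only in rows, so rows that repeat a pose let the fingers close. It gives the time, the measured TCP pose, the force, the opening and the grip force at its end, in the units of the state.
- ctrl.get_obs(): the state, without advancing time (a new reading comes with each control period).
- ctrl.read_camera(name): name is "side" or "top"; returns the picture (400x640x3 uint8, blue, green, red); there is no depth.
- ctrl.get_calibration(name): a dict with "intrinsics" (3x3 intrinsics, pixels), "dist" ([k1, k2, p1, p2, k3] as OpenCV has them; the pictures are not rectified), "rvec" (rotation vector, rad) and "tvec" (3), from world to camera coordinates, as OpenCV has them. Camera axes: x right, y down, z forward; pixel columns grow to the right and rows downward; lengths in mm; the calibration is good to about 2 mm. A picture is of the moment at which its call begins. get_calibration takes no time and is no camera call.
- ctrl.hand_in(): hands the job in; it is judged then, once.
Trained networks look in the newest picture that a camera, given by its name, has taken for a name from the list of things; names that differ only in an ending like _2 or _b are one class to them, and where a whole thing is asked for, a point or a joint stands for the part that bears it (a point fixed in the world has none). Each returns a list of dicts, best first, with "score" (0 to 1); they miss things now and then, are a little off and sometimes report something else, mostly with a low value. They report only what shows in the picture. A call takes as long as a camera call. They do not tell look-alikes from the thing itself.
- ctrl.find_in(name, camera): "at" ([column, row] in pixels, amid what is visible of it).
- ctrl.pinpoint(name, camera): "at" ([column, row] in pixels: a listed point, or the origin of a listed thing).
The state is a dict: "time_s": time; "q": joint angles; "dq": joint speeds; "tau": joint torques, N m; "position": TCP position; "tcp_rot": TCP orientation; "wrist_force": force on the tool from outside, world axes, zero at the start; "moment": the same for the moment, N m; "width": finger opening in mm; "grip_force": force on a finger pad.
Only numpy, scipy, OpenCV 4.12 (cv2) and the standard library are available. Lean on these libraries where they do the work, as an engineer would, in place of code of your own. Each camera call takes 0.05 s, during which the arm holds its last target. There are 200 camera calls.

### The job

The glass bottle with the red stopper has been rejected. Take it by the neck with a light grip (squeeze no harder than 20 N), lower it upright into the plywood returns crate and keep hold of it until you feel it stand on the floor board inside, whose height differs every time; then let go. It is thin glass: do not drop it, tip it over, knock it or press it down with more than 25 N, and leave the other bottle, the copper bucket and the tumbler where they are.

Things in the scene. Friction and masses are not known exactly. Their poses are not given: they have to be found in the camera images.
- reject: The rejected bottle: green glass with a white paper label, a red band round the label and a RED stopper. Origin: centre of its underside; z runs up its axis. Body 72 mm diameter up to 100 mm height, sloping shoulder from 100 to 130 mm, straight neck 28 mm diameter from 130 to 172 mm, stopper 27 mm diameter up to 194 mm. Grip the neck.
- crate: Returns crate, fixed to the table: open-topped plywood box with a red plate on its front. Outside 140 mm (its x) by 190 mm (its y) by 110 mm high, walls 8 mm, so the inside is 124 by 174 mm. Origin: centre of its underside, on the table.
- crate_rim (a point): Centre of the crate's open mouth, 110 mm above its origin. Inside is a level, cork-faced floor board that fills the box; the height of its top is somewhere between 15 and 65 mm above the table, different every time, and not reported. It does not give way.
- good: Good bottle, same shape and size as the rejected one, but with a copper band and a pale wooden stopper. Stays where it is. Origin: centre of its underside, z up.
- bucket: Copper ice bucket, 124 mm diameter, 130 mm high, standing on the table beyond the work. Stays where it is. Origin: centre of its underside.
- tumbler: Small glass tumbler, 60 mm diameter, 75 mm high. Stays where it is. Origin: centre of its underside.
Not all that is in view belongs to the job. What is shaped like the reject but black or blue is not meant.

How it is judged (in metres and radians):
On the way, in this order (a step that is already met when the one before it is completed fails the run):
1. the bottle is lifted upright clear of the table by the fingers (height (world z) of reject above 0.08 m and contact force between the fingers and reject above 1 N), for 0.2 s.
2. inside the crate, the bottle stands on the floor board while the fingers still hold it (contact force between reject and crate above 1 N and contact force between the fingers and reject above 1 N and height (world z) of reject below 0.09 m and angle between reject's own z axis and vertical below 0.15 rad and linear speed of reject below 0.05 m/s), for 0.1 s.
At the end, for the whole second after the job is handed in: The rejected bottle stands upright (within 0.1 rad) and at rest inside the returns crate, on its floor board, and has been let go (x of reject in the frame of crate between -0.04 and 0.04 m and y of reject in the frame of crate between -0.065 and 0.065 m and height (world z) of reject below 0.08 m and angle between reject's own z axis and vertical below 0.1 rad and linear speed of reject below 0.02 m/s and contact force between reject and crate above 1 N); the robot touches nothing.
It fails at once if the bottle is squeezed or pressed too hard by the fingers (both sides together over 44 N) (contact force between the fingers and reject above 44 N).
It fails at once if the bottle hits, is dropped on or is pressed against the crate too hard (contact force between reject and crate above 28 N).
It fails at once if the bottle is tipped by more than 0.4 rad (angle between reject's own z axis and vertical above 0.4 rad).
It fails at once if a good bottle, the bucket or the tumbler is moved more than 15 mm or tipped (distance of any of good, bucket, tumbler from where it was at the start of the episode above 0.015 m or angle between any of good, bucket, tumbler's own z axis and vertical above 0.3 rad).
It also fails if it takes over 51 s, if anything falls off the work surface, if the arm or the gripper's body presses on something with over 40 N, if the wrist force passes 120 N, or if a joint passes its speed limit or range.

## Working session

There is one attempt and no reset: what is moved stays moved. The work goes in short steps, Python scripts to look and compute and a tool call to move; the robot and the scene stay as the last step left them, time stands still between calls to the robot, and variables do not carry over. Pictures are saved under pics/ and viewed, at most 10 in all, crops included, and the job is handed in when it is done.

Besides the shell and the picture viewer there is one more tool, called after ">>>" as name(argument=value, ...), one argument or row to a line, values as JSON. step_arm: Moves the arm, as the interface text tells. Its arguments: {"type":"object","properties":{"increments":{"type":"string"},"force":{"type":"number"}},"required":["increments"]}

```bash
mkdir -p pics; cat > h.py <<'E'
import numpy as np, cv2
from station import ctrl
def cal(c):
    k=ctrl.get_calibration(c); return [np.array(k[n],float) for n in("intrinsics","dist","rvec","tvec")]
def ray(c,px):
    K,d,r,t=cal(c); u=cv2.undistortPoints(np.array([[px]],float),K,d)[0,0]
    R=cv2.Rodrigues(r)[0]; return (-R.T@t.ravel()), R.T@np.array([u[0],u[1],1.])
def at_z(c,px,z):
    o,v=ray(c,px); return o+v*(z-o[2])/v[2]
def tri(p1,p2):
    (o1,v1),(o2,v2)=ray("side",p1),ray("top",p2)
    s=np.linalg.lstsq(np.c_[v1,-v2],o2-o1,rcond=None)[0]
    a,b=o1+v1*s[0],o2+v2*s[1]; return (a+b)/2,np.linalg.norm(a-b)
def proj(c,P):
    K,d,r,t=cal(c); return cv2.projectPoints(np.array(P,float).reshape(-1,1,3),r,t,K,d)[0].reshape(-1,2)
E
python3 - <<'E'
from h import *
np.set_printoptions(precision=1,suppress=True)
for c in("side","top"):
    cv2.imwrite(f"pics/{c}0.png",ctrl.read_camera(c))
    print(c,ray(c,[320,200]))
    for n in("reject","crate","crate_rim","good","bucket","tumbler"):
        print(n,[(np.round(d["at"],1).tolist(),round(d["score"],2)) for d in ctrl.pinpoint(n,c)[:5]])
o=ctrl.get_obs();print(o["time_s"],o["position"],o["tcp_rot"])
E
```

```text
side (array([302.7, 459.7, 725.2]), array([ 0.3, -0.5, -0.8]))
reject [([362.1, 229.5], 0.91), ([378.7, 152.9], 0.9), ([304.4, 155.1], 0.88), ([344.9, 171.5], 0.67), ([341.0, 142.1], 0.62)]
crate [([306.2, 285.0], 0.68)]
crate_rim [([304.2, 255.9], 0.83)]
good [([392.9, 193.7], 0.67)]
bucket [([233.9, 233.0], 0.94)]
tumbler [([281.9, 192.7], 0.87)]
top (array([ 481.3,   12.6, 1152.7]), array([ 0.1,  0. , -1. ]))
reject [([448.2, 213.1], 0.91), ([438.6, 169.5], 0.91), ([343.8, 250.2], 0.88), ([393.1, 200.8], 0.62), ([394.9, 150.4], 0.62)]
crate [([259.8, 239.0], 0.77)]
crate_rim []
good [([397.4, 259.8], 0.89), ([259.9, 236.6], 0.39)]
bucket [([398.0, 259.6], 0.71), ([270.8, 148.4], 0.69)]
tumbler [([335.8, 156.8], 0.89)]
0.7 [ 191.6 -515.5  238.7] [[ 0.9  0.3 -0. ]
 [ 0.3 -0.9  0. ]
 [-0.  -0.  -1. ]]
```

View pics/side0.png

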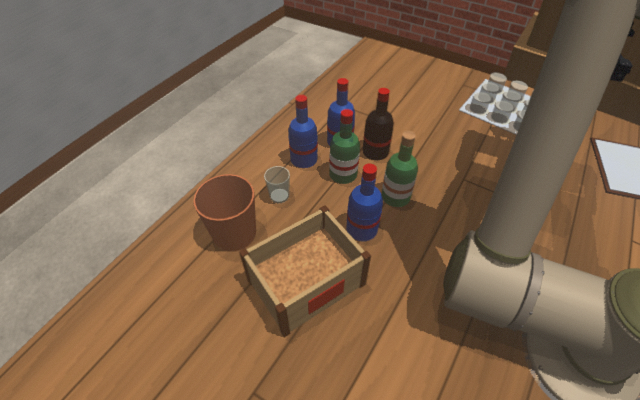

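View pics/top0.png

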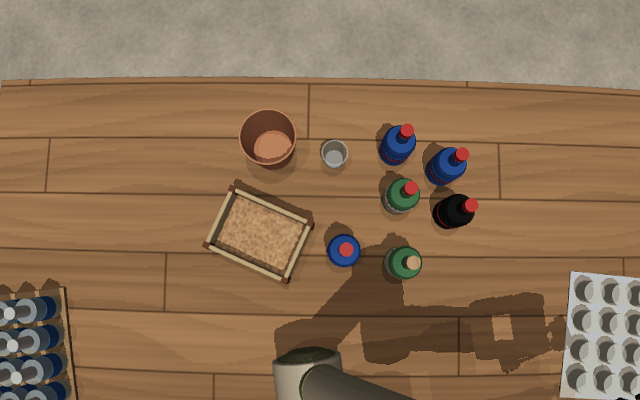

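The side view shows the green bottle with the red stopper at about (345,150), stopper (347,117). In the top view it is at (402,196) with the stopper at (411,187), standing between two blue bottles, a black one and the good one. The crate is at (258,232) in the top view, turned, with a blue decoy beside it at (343,250).

```bash
python3 - <<'E'
from h import *
np.set_printoptions(precision=1,suppress=True)
print("rej base",tri([344.9,171.5],[393.1,200.8]),at_z("top",[393.1,200.8],0),at_z("side",[344.9,171.5],0))
# red stoppers
B={}
for c in("side","top"):
    im=cv2.imread(f"pics/{c}0.png").astype(int)
    m=((im[...,2]>130)&(im[...,1]<75)&(im[...,0]<75)).astype(np.uint8)
    n,l,s,ce=cv2.connectedComponentsWithStats(m)
    for i in range(1,n):
        if s[i,4]>25: print(c,s[i],ce[i])
for n,p,q in(("good",[392.9,193.7],[397.4,259.8]),("tumbler",[281.9,192.7],[335.8,156.8]),("bucket",[233.9,233],[270.8,148.4]),("crate",[306.2,285],[259.8,239]),("blueC",[362.1,229.5],[343.8,250.2]),("blue1",[304.4,155.1],[394.9,150.4]),("blue2",[341,142.1],[438.6,169.5]),("black",[378.7,152.9],[448.2,213.1])):
    print(n,tri(p,q),at_z("top",q,0)[:2],at_z("side",p,0)[:2])
for p in([233,182],[312,225],[288,281],[206,246]): print("rim",at_z("top",p,110))
T=cv2.resize(cv2.imread("pics/top0.png")[130:290,190:330],None,fx=4,fy=4,interpolation=cv2.INTER_CUBIC)
cv2.imwrite("pics/cr.png",T[:600])
E
```

```text
rej base (array([ 619.8, -153.9,   18.8]), np.float64(3.0820190486820964)) [ 623.6 -156.1    0. ] [ 626.8 -170.8    0. ]
side [337  78  11   6  55] [342.3  80.7]
side [378  88  12   6  58] [383.5  90.6]
side [296  95  11   7  62] [301.  98.]
side [341 110  12   7  67] [346.7 112.7]
side [363 164  14  10 112] [369.5 168.3]
side [309 283  30  19  44] [323.3 291.9]
top [401 124  13  13 133] [406.9 129.7]
top [456 148  13  12 129] [462.1 153.5]
top [405 181  13  14 141] [410.9 187.4]
top [465 198  13  14 141] [471.1 204.5]
top [339 243  14  13 136] [345.5 249.1]
good (array([ 486.6, -165.1,    3.7]), np.float64(3.101993210845166)) [ 485.2 -166.2] [ 489.  -167.7]
tumbler (array([723. , -21.2,   4. ]), np.float64(6.868778550361657)) [726.9 -19.7] [722.  -25.2]
bucket (array([742.9, 134.2,   3.3]), np.float64(3.307192175977108)) [745.  135.5] [743.3 132. ]
crate (array([529.4, 154.9,   6.7]), np.float64(1.4493451461983258)) [529.1 155.4] [532.2 152.3]
blueC (array([506.1, -41.6, -14.1]), np.float64(0.45334465334100843)) [506.  -40.8] [502.  -32.1]
blue1 (array([ 743.6, -159.2,    8.7]), np.float64(1.4256373788488594)) [ 745.  -160.8] [ 749.7 -166.4]
blue2 (array([ 698.7, -268.4,   -5.5]), np.float64(6.453741091256269)) [ 700.6 -265.8] [ 692.6 -264. ]
black (array([ 593.5, -292.4,  -13.3]), np.float64(8.695155888741002)) [ 596.3 -287.4] [ 584.3 -280.4]
rim [645.4 202.9 110. ]
rim [555.8  32.  110. ]
rim [437.5  80.4 110. ]
rim [507.6 255.9 110. ]
```

View pics/cr.png

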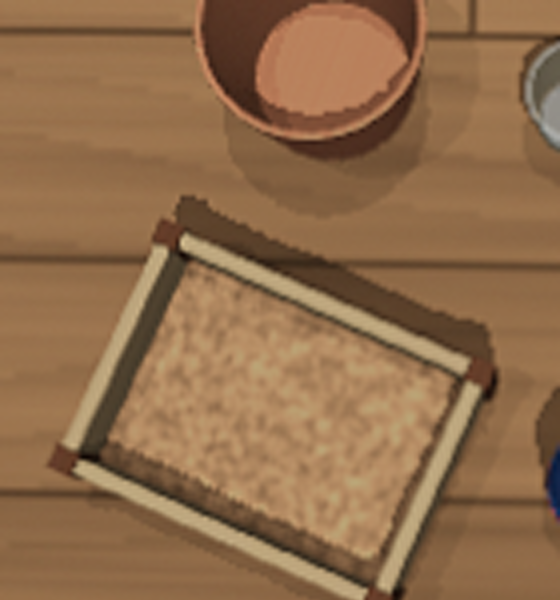

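The crop shows the crate mouth with its four brown corner posts, centred in the top image at about (232,188), (310,223), (205.5,244.5) and (285,279.5). The cork board is visible inside.

```bash
cat >> h.py <<'E'
def move(target):
    o=ctrl.get_obs(); return np.array(o["tcp_rot"]).T@(np.array(target)-np.array(o["position"]))
E
python3 - <<'E'
from h import *
np.set_printoptions(precision=4,suppress=True)
print("stopper",tri([346.7,112.7],[410.9,187.4]),at_z("top",[410.9,187.4],194),at_z("side",[346.7,112.7],194-3))
P=[at_z("top",p,110) for p in([232,188.3],[310,223],[285,279.5],[205.5,244.5])]
print(P,np.mean(P,0)); 
for a in range(4): print(np.linalg.norm(P[a]-P[a-1]))
print("rim side",at_z("side",[304.2,255.9],110))
o=ctrl.get_obs();print(np.array(o["tcp_rot"]));
for p in([621,-158],):print(move([*p,239]))
E
```

```text
stopper (array([ 627.2674, -163.1988,  192.4973]), np.float64(0.5920248567428129)) [ 626.7687 -163.0447  194.    ] [ 628.4594 -164.8458  191.    ]
[array([631.7341, 204.5545, 110.    ]), array([560.008 ,  36.3504, 110.    ]), array([440.5417,  86.715 , 110.    ]), array([510.7902, 257.0571, 110.    ])] [535.7685 146.1692 110.    ]
131.84820664811474
182.85851408463708
129.64862600489343
184.25875255251475
rim side [533.2443 151.5654 110.    ]
[[ 0.9374  0.3483 -0.    ]
 [ 0.3483 -0.9374  0.    ]
 [-0.     -0.     -1.    ]]
[ 527.0653 -185.5457   -0.2508]
```

>>> step_arm(
  increments="0.03 -0.01 0 0 0; 0.08 -0.027 0 0 0; 0.14 -0.047 0 0 0; 0.2 -0.067 0 0 0; 0.26 -0.087 0 0 0; 0.32 -0.108 0 0 0; 0.38 -0.128 0 0 0; 0.43 -0.145 0 0 0; 0.475 -0.16 0 0 0; 0.51 -0.172 0 0 0; 0.531 -0.179 0 0 0; 0.531 -0.179 0 0 0",
  force=10,
)

```text
time_s: 2.2
position: [627.5, -161.9, 238.2]
tcp_rot: [[0.937, 0.35, -0.0], [0.35, -0.937, 0.0], [-0.0, -0.0, -1.0]]
wrist_force: [-0.6, 0.0, -0.2]
width: 88.3
grip_force: 0.0
```

```bash
python3 - <<'E'
from h import *
np.set_printoptions(precision=4,suppress=True)
o=ctrl.get_obs(); print(o["time_s"],o["position"],o["wrist_force"],o["width"]); print(np.array(o["tcp_rot"])); print(move([627,-163,142]))
t=ctrl.read_camera("top"); s=ctrl.read_camera("side")
cv2.imwrite("pics/a1.png",np.vstack([cv2.resize(t[100:300,300:560],None,fx=2,fy=2)[:300],cv2.resize(s[50:200,260:520],None,fx=2,fy=2)]))
E
```

```text
2.2 [ 627.5196 -161.8665  238.2428] [-0.5978  0.0179 -0.189 ] 88.34321369682937
[[ 0.9367  0.3502 -0.0004]
 [ 0.3502 -0.9367  0.0002]
 [-0.0003 -0.0004 -1.    ]]
[-0.851   0.9142 96.2428]
```

View pics/a1.png

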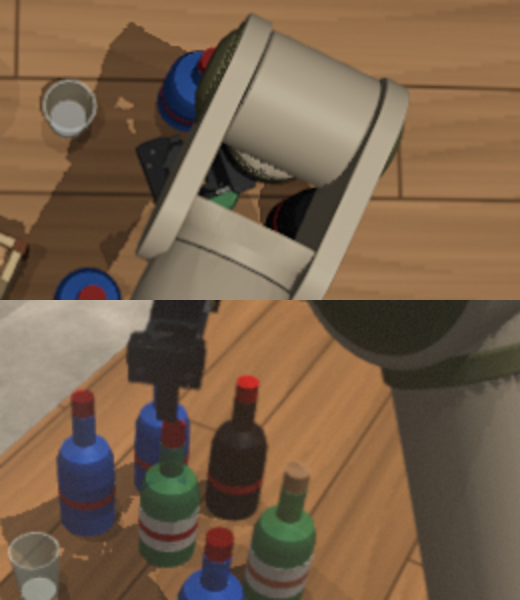

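The side crop shows the fingers right above the red stopper of the green bottle, stopper at (174,433) in the crop. The arm hides it in the top view. I'll go down to the neck.

>>> step_arm(
  increments="-0.001 0.001 0.012 0 0; -0.001 0.001 0.03 0 0; -0.001 0.001 0.05 0 0; -0.001 0.001 0.068 0 0; -0.001 0.001 0.082 0 0; -0.001 0.001 0.092 0 0; -0.001 0.001 0.096 0 0; -0.001 0.001 0.096 0 0",
  force=10,
)

```text
time_s: 3.3
position: [626.4, -164.1, 142.9]
tcp_rot: [[0.937, 0.348, 0.0], [0.348, -0.937, -0.0], [0.0, 0.0, -1.0]]
wrist_force: [-0.7, 0.1, -0.2]
width: 88.0
grip_force: 0.0
```

>>> step_arm(
  increments="0 0 0 0 60; 0 0 0 0 110; 0 0 0 0 140; 0 0 0 0 155; 0 0 0 0 165; 0 0 0 0 172; 0 0 0 0 180; 0 0 0 0 190; 0 0 0 0 200; 0 0 0 0 200; 0 0 0 0 200",
  force=14,
)

```text
time_s: 4.68
position: [626.3, -163.9, 142.7]
tcp_rot: [[0.937, 0.348, -0.0], [0.348, -0.937, 0.0], [-0.0, -0.0, -1.0]]
wrist_force: [-0.4, 2.1, 0.3]
width: 26.9
grip_force: 14.0
```

>>> step_arm(
  increments="0 0 -0.003 0 200; 0 0 -0.01 0 200; 0 0 -0.02 0 200; 0 0 -0.03 0 200; 0 0 -0.03 0 200; 0 0 -0.03 0 200",
  force=14,
)

```text
time_s: 5.42
position: [626.2, -164.0, 172.6]
tcp_rot: [[0.937, 0.348, -0.0], [0.348, -0.937, 0.0], [-0.0, -0.0, -1.0]]
wrist_force: [-0.5, 0.6, -5.3]
width: 26.8
grip_force: 14.0
```

```bash
python3 - <<'E'
from h import *
s=ctrl.read_camera("side")
o=ctrl.get_obs();print(o["wrist_force"],o["moment"],o["width"])
cv2.imwrite("pics/a2.png",cv2.resize(s[30:200,260:460],None,fx=3,fy=3))
E
```

```text
[-0.12110576 -0.84831439 -3.33044786] [ 0.01213673 -0.03300042 -0.01303202] 26.799240514817537
```

View pics/a2.png

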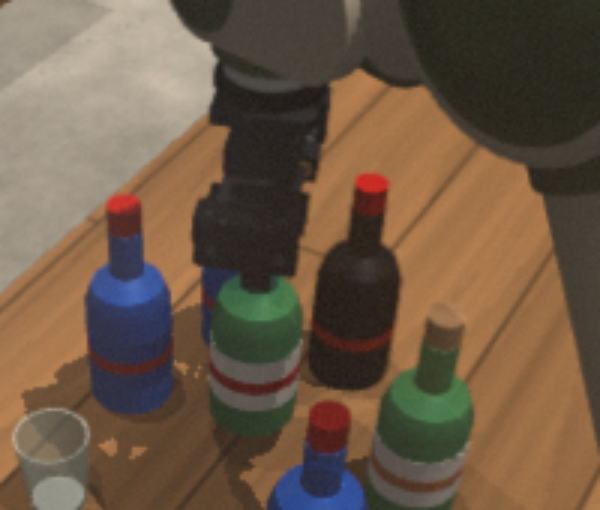

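The bottle hangs upright in the fingers, off the table, with its base near (255,425) in the crop. It weighs about 4–5 N. I'll raise it above the rim height.

>>> step_arm(
  increments="0 0 -0.005 0 200; 0 0 -0.015 0 200; 0 0 -0.03 0 200; 0 0 -0.05 0 200; 0 0 -0.07 0 200; 0 0 -0.09 0 200; 0 0 -0.107 0 200; 0 0 -0.117 0 200; 0 0 -0.12 0 200; 0 0 -0.12 0 200; 0 0 -0.12 0 200",
)

```text
time_s: 6.85
position: [626.3, -164.0, 292.1]
tcp_rot: [[0.937, 0.348, -0.001], [0.348, -0.937, 0.001], [-0.001, -0.001, -1.0]]
wrist_force: [0.1, 0.1, -4.6]
width: 27.0
grip_force: 14.0
```

```bash
python3 - <<'E'
from h import *
np.set_printoptions(precision=4,suppress=True)
o=ctrl.get_obs();print(o["position"],o["wrist_force"],o["q"],o["width"])
for p in([626,-50],[610,20],[580,90],[535,148]):print(move([*p,292]))
E
```

```text
[ 626.2617 -163.9939  292.0882] [ 0.1319  0.1499 -4.6047] [-0.4386  0.5368  0.8841  0.      1.7219  0.7764] 27.002365537804693
[  39.4638 -106.9452    0.1482]
[  48.85   -178.1343    0.2027]
[  45.1131 -254.2003    0.2726]
[  23.1355 -324.243     0.353 ]
```

>>> step_arm(
  increments="0.003 -0.008 0 0 200; 0.009 -0.025 0 0 200; 0.018 -0.05 0 0 200; 0.028 -0.075 0 0 200; 0.037 -0.1 0 0 200; 0.042 -0.125 0 0 200; 0.045 -0.15 0 0 200; 0.048 -0.175 0 0 200; 0.048 -0.195 0 0 200; 0.048 -0.21 0 0 200; 0.048 -0.22 0 0 200; 0.048 -0.222 0 0 200",
)

```text
time_s: 8.35
position: [593.9, 61.1, 292.8]
tcp_rot: [[0.937, 0.349, 0.0], [0.349, -0.937, -0.0], [0.0, 0.0, -1.0]]
wrist_force: [0.8, -0.4, -3.8]
width: 27.0
grip_force: 14.0
```

>>> step_arm(
  increments="-0.001 -0.006 0 0 200; -0.003 -0.018 0 0 200; -0.006 -0.035 0 0 200; -0.01 -0.053 0 0 200; -0.015 -0.07 0 0 200; -0.019 -0.085 0 0 200; -0.023 -0.096 0 0 200; -0.025 -0.102 0 0 200; -0.025 -0.102 0 0 200; -0.025 -0.102 0 0 200",
)

```text
time_s: 9.6
position: [535.3, 147.3, 292.7]
tcp_rot: [[0.938, 0.348, 0.0], [0.348, -0.938, -0.0], [0.0, 0.0, -1.0]]
wrist_force: [0.2, 0.0, -4.0]
width: 26.9
grip_force: 14.0
```

```bash
python3 - <<'E'
from h import *
np.set_printoptions(precision=4,suppress=True)
s=ctrl.read_camera("side");t=ctrl.read_camera("top")
o=ctrl.get_obs();print(o["time_s"],o["position"],o["wrist_force"],o["q"],o["width"],move([535,148,292]))
cv2.imwrite("pics/a3.png",np.hstack([cv2.resize(s[100:340,200:400],None,fx=2,fy=2),cv2.resize(t[100:340,160:360],None,fx=2,fy=2)]))
E
```

```text
9.7 [535.3273 147.3088 292.643 ] [-0.716  -0.1599 -3.3739] [ 0.0553  0.3584  1.1765 -0.0001  1.6067  1.2709] 26.63957375071808 [-0.0664 -0.7619  0.643 ]
```

View pics/a3.png

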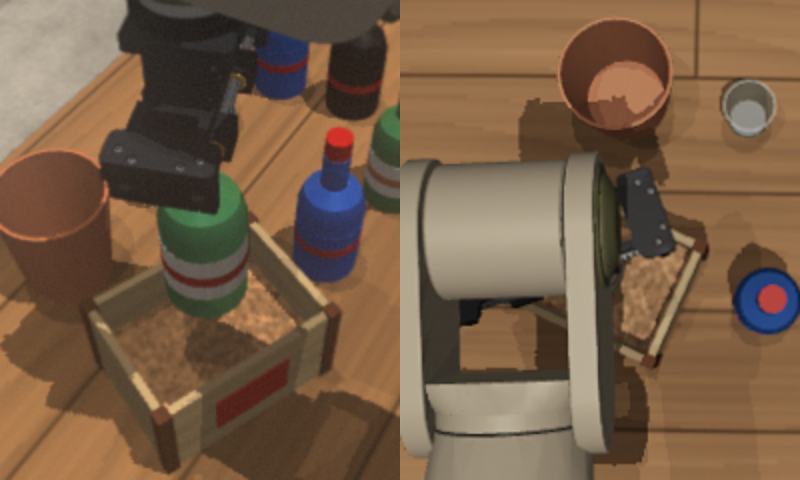

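The bottle hangs upright over the crate. In the side view its base is at (205,305) of the crop, inside the mouth, and nothing has been touched. I'll estimate the board height from the first pictures.

```bash
python3 - <<'E'
from h import *
np.set_printoptions(precision=1,suppress=True)
c=np.array([535.4,147.5]); yl=np.array([631.7-560+510.8-440.5,204.6-36.4+257.1-86.7]); a=np.arctan2(yl[1],yl[0]); 
y=np.array([np.cos(a),np.sin(a)]); x=np.array([y[1],-y[0]]); print("yaw of y",a,x,y)
for h in(15,30,40,50,65,110):
    P=[[*(c+sx*62*x+sy*87*y),h] for sx,sy in((-1,1),(1,1),(-1,-1),(1,-1))]
    print(h,(proj("top",P)-[190,130])@(4*np.eye(2)),"side",proj("side",P))
E
python3 - <<'E'
import cv2
s=cv2.imread("pics/side0.png")
cv2.imwrite("pics/s4.png",cv2.resize(s[205:335,235:375],None,fx=4,fy=4,interpolation=cv2.INTER_CUBIC))
E
```

```text
yaw of y 1.1737006775286278 [ 0.9 -0.4] [0.4 0.9]
15 [[109.2 461.7]
 [198.  266.3]
 [384.2 584.4]
 [471.5 386.1]] side [[285.7 326.6]
 [253.7 278.2]
 [358.7 279.3]
 [323.4 237.9]]
30 [[103.7 460.9]
 [193.8 262.9]
 [382.3 585.3]
 [470.8 384.3]] side [[285.2 323.4]
 [252.7 274.6]
 [359.3 275.7]
 [323.4 234. ]]
40 [[100.  460.3]
 [190.9 260.7]
 [381.  585.8]
 [470.3 383.1]] side [[284.8 321.2]
 [252.  272.1]
 [359.6 273.2]
 [323.4 231.3]]
50 [[ 96.2 459.8]
 [187.9 258.3]
 [379.8 586.4]
 [469.9 381.9]] side [[284.4 319. ]
 [251.3 269.5]
 [360.  270.6]
 [323.4 228.5]]
65 [[ 90.4 458.9]
 [183.4 254.8]
 [377.8 587.3]
 [469.1 379.9]] side [[283.7 315.6]
 [250.2 265.6]
 [360.6 266.7]
 [323.5 224.3]]
110 [[ 72.  456.2]
 [169.1 243.4]
 [371.5 590.1]
 [466.8 373.8]] side [[281.7 304.6]
 [246.9 253.1]
 [362.5 254.2]
 [323.5 210.9]]
```

View pics/s4.png

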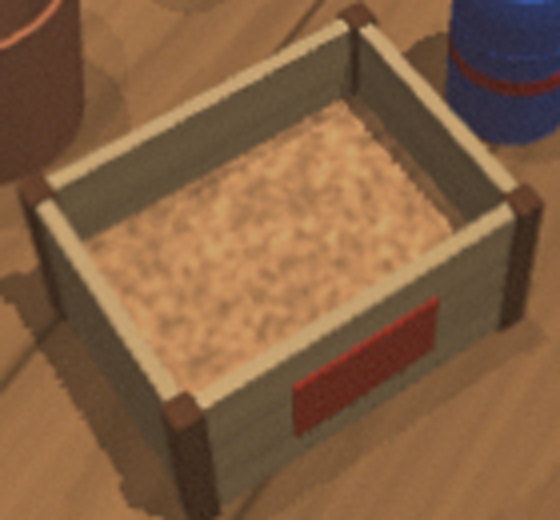

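The enlarged crop shows the far inner corner of the cork at about (350,97), which puts the board near 45–53 mm. The bottle's underside is now at about 150 mm. I'll lower it 80 mm freely, then feel for the board.

>>> step_arm(
  increments="0 -0.001 0.004 0 200; 0 -0.001 0.012 0 200; 0 -0.001 0.024 0 200; 0 -0.001 0.036 0 200; 0 -0.001 0.048 0 200; 0 -0.001 0.06 0 200; 0 -0.001 0.07 0 200; 0 -0.001 0.077 0 200; 0 -0.001 0.08 0 200; 0 -0.001 0.08 0 200; 0 -0.001 0.08 0 200",
  force=12,
)

```text
time_s: 11.08
position: [534.9, 148.6, 213.1]
tcp_rot: [[0.937, 0.348, 0.001], [0.348, -0.937, 0.0], [0.001, 0.0, -1.0]]
wrist_force: [0.1, 0.4, -4.0]
width: 27.0
grip_force: 12.0
```

>>> step_arm(
  increments="0 0 0.001 0 200; 0 0 0.002 0 200; 0 0 0.003 0 200; 0 0 0.004 0 200; 0 0 0.005 0 200; 0 0 0.006 0 200",
)

```text
time_s: 11.82
position: [534.7, 148.6, 206.7]
tcp_rot: [[0.937, 0.348, 0.0], [0.348, -0.937, 0.0], [0.0, -0.0, -1.0]]
wrist_force: [0.4, 0.2, -3.3]
width: 26.9
grip_force: 12.0
```

>>> step_arm(
  increments="0 0 0.001 0 200; 0 0 0.002 0 200; 0 0 0.003 0 200; 0 0 0.004 0 200; 0 0 0.005 0 200; 0 0 0.005 0 200",
)

```text
time_s: 12.58
position: [534.7, 148.6, 201.7]
tcp_rot: [[0.937, 0.348, -0.0], [0.348, -0.937, -0.0], [-0.0, -0.0, -1.0]]
wrist_force: [0.6, 0.7, -3.8]
width: 26.9
grip_force: 12.0
```

Still free, underside at about 59–60 mm. I'll use short steps from here.

>>> step_arm(
  increments="0 0 0.001 0 200; 0 0 0.002 0 200; 0 0 0.003 0 200; 0 0 0.003 0 200",
)

```text
time_s: 13.08
position: [534.8, 148.7, 199.1]
tcp_rot: [[0.937, 0.348, 0.001], [0.348, -0.937, 0.0], [0.001, 0.0, -1.0]]
wrist_force: [-1.2, 0.6, -0.0]
width: 26.8
grip_force: 12.0
```

>>> step_arm(
  increments="0 0 0.001 0 200; 0 0 0.002 0 200; 0 0 0.002 0 200",
)

```text
time_s: 13.45
position: [535.3, 148.9, 199.0]
tcp_rot: [[0.937, 0.349, 0.004], [0.349, -0.937, 0.001], [0.004, 0.001, -1.0]]
wrist_force: [-3.9, 1.6, 12.2]
width: 27.3
grip_force: 12.0
```

I feel the board: the wrist reads +12 N, so about 16 N on the crate. I'll ease off to a light load and hold.

>>> step_arm(
  increments="0 0 -0.001 0 200; 0 0 -0.0017 0 200; 0 0 -0.0017 0 200; 0 0 -0.0017 0 200",
)

```text
time_s: 13.95
position: [535.0, 148.7, 199.0]
tcp_rot: [[0.937, 0.348, 0.001], [0.348, -0.937, 0.0], [0.001, 0.0, -1.0]]
wrist_force: [-1.5, 1.0, 5.7]
width: 27.1
grip_force: 12.0
```

```bash
python3 - <<'E'
from h import *
s=ctrl.read_camera("side")
o=ctrl.get_obs();print(o["position"],o["wrist_force"],o["moment"],o["width"])
cv2.imwrite("pics/a5.png",cv2.resize(s[100:340,200:400],None,fx=2.5,fy=2.5))
E
```

```text
[534.9427912  148.73636189 198.97152609] [-1.30500076  1.43771595  5.96929656] [0.26514239 0.30928432 0.06403548] 26.881520356339653
```

View pics/a5.png

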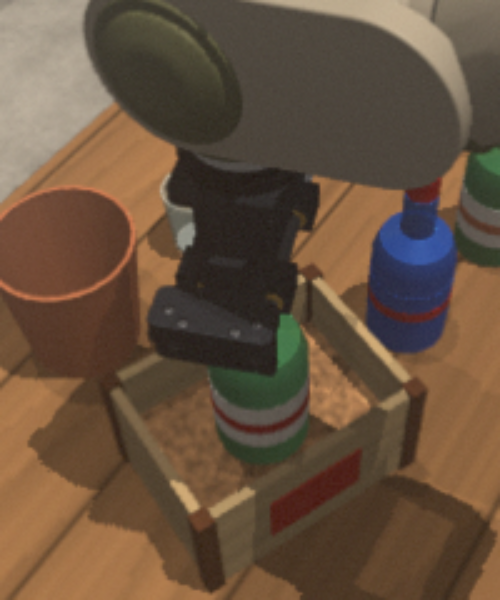

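The bottle stands upright on the board, base at (260,455) in the crop and clear of the walls. I'll ease off a little more and open slowly.

>>> step_arm(
  increments="0 0 -0.001 0 200; 0 0 -0.001 0 200; 0 0 -0.001 0 175; 0 0 -0.001 0 165; 0 0 -0.001 0 150; 0 0 -0.001 0 120; 0 0 -0.001 0 80; 0 0 -0.001 0 40; 0 0 -0.001 0 0; 0 0 -0.001 0 0; 0 0 -0.001 0 0; 0 0 -0.001 0 0",
)

```text
time_s: 15.5
position: [534.7, 148.6, 199.5]
tcp_rot: [[0.937, 0.348, 0.0], [0.348, -0.937, 0.0], [0.0, -0.0, -1.0]]
wrist_force: [0.1, -0.1, -0.9]
width: 88.0
grip_force: 0.0
```

>>> step_arm(
  increments="0 0 -0.005 0 0; 0 0 -0.015 0 0; 0 0 -0.03 0 0; 0 0 -0.05 0 0; 0 0 -0.07 0 0; 0 0 -0.09 0 0; 0 0 -0.11 0 0; 0 0 -0.122 0 0; 0 0 -0.13 0 0; 0 0 -0.13 0 0; 0 0 -0.13 0 0; 0 0 -0.13 0 0",
)

```text
time_s: 17.0
position: [534.6, 148.6, 328.9]
tcp_rot: [[0.937, 0.348, -0.001], [0.348, -0.937, -0.0], [-0.001, -0.0, -1.0]]
wrist_force: [-0.5, -0.0, -0.4]
width: 88.0
grip_force: 0.0
```

```bash
python3 - <<'E'
from h import *
s=ctrl.read_camera("side")
o=ctrl.get_obs();print(o["time_s"],o["position"],o["wrist_force"])
cv2.imwrite("pics/a6.png",cv2.resize(s[80:340,190:450],None,fx=2.2,fy=2.2))
E
```

```text
17.05 [534.66222585 148.56880064 329.03144861] [ 0.06260004 -0.08196652  0.15017133]
```

View pics/a6.png

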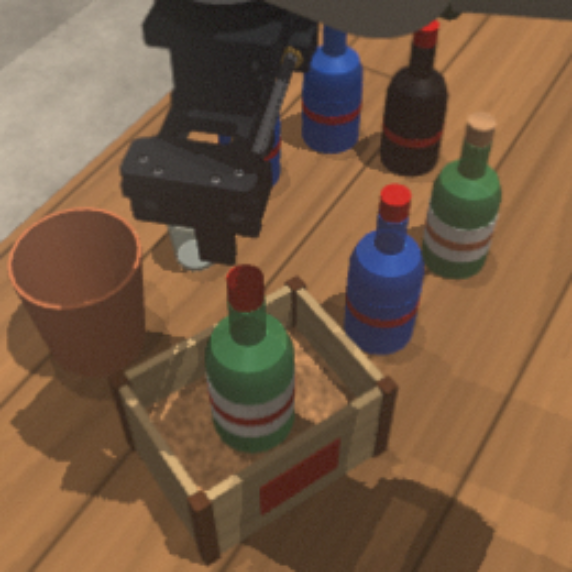

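The bottle stands free and upright inside the crate, base at (250,440) in the crop. The gripper is clear above it and everything else is in place.

```bash
python3 -c "
from station import ctrl
print(ctrl.hand_in())"
```

```text
the job is handed in; nothing more can be done
None
```

The rejected bottle stands upright on the crate's floor board and has been let go, the job is handed in at about 17 s, and no verdict came back; I gripped at 14 N or less, the highest press I saw was about 16 N, and the last picture shows the other things still in place.

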